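# Refit the tool-rest clamp key and lock the clamp

## Task

Take the red-winged clamp key out of the wooden block and fit its square end into the sprung socket of the lathe's tool rest: press only lightly and turn it until it drops fully home, without ramming the socket down. Then turn the key clockwise, seen from above, as far as the clamp's stop, let go and leave the key standing in the socket; leave the other things on the bench where they are.

Things in the scene. Friction and masses are not known exactly. Their poses are not given: they have to be found in the camera images.
- key_grip (a point): Centre of the loose clamp key's flat red wing: 52 long (along the key's x), 14 thick (along its y, the way to pinch it), 32 high. On the key's axis, 52 above the tang's tip, 34 above the shoulder's underside, 16 below the top. z up along the key; 0.11 to 0.22 kg. It starts upright in one of the block's three round holes; lift it straight up, 25 mm to be clear.
- key_tip (a point): Centre of the tip of the key's steel square tang: 16 x 16 mm (sides along the key's x and y), 18 long, sharp-edged. Above it come a round shoulder 38 in diameter, 6 high, a round stem 18 in diameter, 12 high, then the red wing.
- key_block: Wooden block fixed to the bench, 75 (x) by 240 (y) by 40 high, origin under its centre; three holes (26 in diameter, loose) at y = -80, 0 and +80 mm hold the clamp key, a T-bar tool and a punch, in any order; the key's shoulder rests on the block's top.
- socket_mouth (a point): Centre of the clamp socket's mouth at its rest height (this point does not sink), 128 above the bench; z up. A round funnel 5 deep, 31 wide at the mouth, 23.4 at its floor; in the floor a square hole of 17.4 mm, 15 deep, same axis, 0.8 mm chamfer. How the square is turned about the vertical differs each time, and is not given by this point's axes nor anywhere else; it repeats every 90 degrees.
- rest_base: Green tool-rest base fixed on the lathe bed; origin at bench height on the socket's axis, x towards the lathe. The socket is in a boss 66 in diameter at its near end; the rest's post and 200 mm bar (top 214 above the bench) stand 160 mm off in +x. Out of line the key's tang stops on the funnel's floor, shoulder 13 above the mouth; within 4 deg it drops; fully home the shoulder rests on the mouth.
- socket_sink (a joint): How far the socket has sunk on its spring, in m: 0 up (at rest), 0.010 bottomed. The spring takes 3 N to start and 3 N more per mm (9 N at 2 mm, 18 N at 5 mm, already too hard).
- clamp (a joint): Turn of the clamp cam that holds the square hole, in rad: 0 open (the start, a stop), grows clockwise seen from above, 1.1 is the locked stop. It is stiff: 0.3 N m to turn, and stays where it is left; light pressure of a tang that is not in the square does not turn it.
- tbar: Steel T-bar tool with a light wooden cross-bar (50 mm), standing in the block 31 mm above its top; not to be moved.
- punch: Punch with a blue grip, 20 in diameter, standing in the block 31 mm above its top; not to be moved.
- mallet: Wooden mallet lying on the bench, 260 long; origin under its middle; not to be moved.
- gouge: Gouge with dark wooden handle lying on the bench, 240 long; origin under its middle; not to be moved.
- glue: Yellow glue bottle, 60 in diameter, 150 tall, origin under its centre; not to be moved.
- mug: Blue mug, 80 in diameter, 90 tall, origin under its centre; not to be moved.
- finial: Small turned wooden finial, 54 in diameter, 85 tall, origin under its centre; not to be moved.
There are look-alikes about, which are no part of the job. What is shaped like the part that bears key_grip but green is not meant.

How it is judged:
On the way:
1. the key's tang is fully home in the socket's square hole (z of key_grip in the frame of socket_mouth below 0.037 m and horizontal distance between key_grip and socket_mouth below 0.004 m and value of joint socket_sink below 0.003 m), for 0.2 s.
At the end, for the whole second after the job is handed in: The clamp is turned to within 0.1 rad of its locked stop (clamp above 1.0 rad) and the key stands fully home in the socket: key_grip less than 37 mm above the mouth and within 4 mm of its axis, tilted less than 0.08 rad, the socket up again (sunk less than 2 mm) (z of key_grip in the frame of socket_mouth below 0.037 m and horizontal distance between key_grip and socket_mouth below 0.004 m and angle between key_grip's own z axis and vertical below 0.08 rad and value of joint clamp above 1 rad and value of joint socket_sink below 0.002 m); the robot touches nothing.
It fails at once if the socket is rammed down more than 5 mm on its spring (over 18 N) (value of joint socket_sink above 0.005 m).
It fails at once if another thing on the bench or in the block is moved by more than 30 mm (distance of any of tbar, punch, mallet, gouge, glue, mug, finial from where it was at the start of the episode above 0.03 m).
It also fails if it takes over 72 s, if anything falls off the work surface, if the arm or the gripper's body presses on something with over 40 N, if the wrist force passes 120 N, or if a joint passes its speed limit or range.

## Robot

A 6-joint arm with a two-finger parallel gripper is mounted at the origin on the work surface. World frame = base frame: x ahead of the robot, y to its left, z up, the work surface at z = 0. Lengths are in m, angles in rad, forces in N, time in s.
With the tool pointing down it reaches from about 0.3 to 0.875 m from the base axis. Payload 6.4 kg.
Tool frame: the origin (TCP) lies at the very end of the fingers, on their centre line; the grasp point (between the pads) lies tcp_to_grasp behind it (tcp_to_grasp is the distance from the TCP to the grasp point, in m); z points along the fingers, y is the direction in which the jaws open and shut (so a half turn about z gives the same grasp; the last joint's range is limited). The gripper opens to 85 mm and grips with 20 to 120 N. Pads are 22 mm wide; open, the fingers measure 114 mm over their backs; the gripper's body (76 mm by 85 mm) begins 54 mm behind the grasp point. The pads swing forward as they close: fully open they stand 13 mm farther back than shut.
Start: joints at [-1.486, 0.181, 1.607, -0, 1.354, -0.206], TCP at [0.165, -0.551, 0.231] pointing down, gripper open.
Joint ranges: [-2.99, 2.99], [-0.89, 2.07], [0.3, 2.58], [-1.14, 4.28], [0, 2.63], [-3.12, 3.12]. Speed limits (rad/s): [2.57, 2.57, 3.01, 3.14, 3.14, 3.14].

## Interface

Orientations are given as a unit quaternion [w, x, y, z].
In Python, from bench import get_obs, camera, hand_in, tcp_to_grasp gives the robot as it stands.
- The arm moves only by the shell command python3 -m inch 'ROWS' [OPENING]. ROWS is JSON, a list of rows, each an object with "delta_pos": the shift along the tool's x, y, z in cm, a list of three; "rotation": the turn, a rotation vector about the tool's x, y, z in rad, a list of three. In form: [{"delta_pos": [x, y, z], "rotation": [rx, ry, rz]}, ...]. A call has 1 to 10 rows; each row shifts and turns the commanded pose from where the row before left it, along the tool's axes as they then stand; what a row does not reach is not made up. A row lasts 1/10 s, in which the tool goes at most 50 mm and 8.59 degrees, less where a joint would pass 70% of its speed; a pose out of reach is approached as far as the arm can. A call is refused whole if a number of a shift passes 5 or a number of a turn 0.15, either way. A call with a gripper value outside its range is refused whole. OPENING is the finger opening in cm, from 0 to 8.54, set as the call begins (- or left out, the last holds). The fingers move at their own pace and stop on an object; the grip force is fixed at half the most. Time passes only in rows, so rows that do not move let the fingers close. It gives the time, the measured TCP pose, the force and the opening at its end, in the units of the state.
- get_obs(): the state, without advancing time (a new reading comes with each control period).
- camera(name): name is "side" or "top" or "wrist"; returns a dict with "color" (480x640x3 uint8, red, green, blue), "vfov" (degrees; the focal length in pixels is half the picture's height over the tangent of half this angle, whatever the lens; pixels are square), "cx", "cy" (the principal point, pixels), "eye" and "orientation" of the camera in the world; the wrist camera has in their place "T_tool_cam" (4x4, takes a point from camera to tool coordinates, whose origin is the TCP and whose axes are the flange's). Camera axes: x right, y down, z forward; pixel columns grow to the right and rows downward; lengths in m; the calibration is good to about 2 mm. A picture is of the moment at which its call begins: read the wrist's pose just before it. There is no depth.
- hand_in(): hands the job in, once; it reports no verdict.
The state is a dict: "time_s": time; "q": joint angles; "dq": joint speeds; "joint_efforts": joint torques, N m; "eef_pos": TCP position; "eef_rot": TCP orientation; "wrist_force": force on the tool from outside, world axes, zero at the start; "torque": the same for the moment, N m; "opening": opening from 0.0 (shut) to 1.0 (fully open).
Only numpy, scipy, OpenCV 4.12 (cv2) and the standard library are available. Lean on these libraries where they do the work, as an engineer would, in place of code of your own. Each camera call takes 0.05 s, during which the arm holds its last target.

## Working session

There is one attempt and no reset: what is moved stays moved. The work goes in short steps, Python scripts to look and compute and a shell command to move; the robot and the scene stay as the last step left them, time stands still between calls to the robot, and variables do not carry over. Pictures are saved under pics/ and viewed, and the job is handed in when it is done.

```bash
ls; mkdir -p pics; cat > h.py <<'E'
import numpy as np,cv2
from scipy.spatial.transform import Rotation as R
from bench import get_obs,camera,hand_in,tcp_to_grasp
def snap(name,fn):
    o=get_obs(); c=camera(name)
    cv2.imwrite('pics/'+fn,c['color'][:,:,::-1]); 
    return o,c
E
python3 - <<'E'
from h import *
print(tcp_to_grasp, get_obs())
for n in ['side','top','wrist']:
    o,c=snap(n,n+'0.png'); print({k:v for k,v in c.items() if k!='color'})
E
```

```text
pics
0.0187 {'time_s': 0.0, 'q': array([-1.48630363e+00,  1.81564476e-01,  1.60804440e+00, -1.62948929e-05,
        1.35381361e+00, -2.06338338e-01]), 'dq': array([-0.00068809,  0.00049892, -0.00043664,  0.00072408, -0.00097489,
        0.00173531]), 'joint_efforts': array([ 7.98486999e-04, -4.44872475e+01, -3.51335156e+01, -3.03214092e-04,
        8.85652931e-03, -4.57276329e-06]), 'eef_pos': array([ 0.1648212 , -0.55026767,  0.2303534 ]), 'eef_rot': array([-9.13706054e-04,  9.89445112e-01,  1.44905255e-01,  4.77649451e-05]), 'wrist_force': array([ 0.21488264, -0.14355892, -0.10983362]), 'torque': array([-0.05691869, -0.00340544, -0.04010182]), 'opening': 1.0009847364972628}
{'vfov': 46.116851787221734, 'cx': 324.328935061585, 'cy': 235.96911076902052, 'eye': array([-0.00637506, -1.13903587,  1.11276729]), 'orientation': array([-0.42112257,  0.88359988, -0.18212532,  0.09347401])}
{'vfov': 52.86790521352478, 'cx': 322.5960679141396, 'cy': 251.45574570702956, 'eye': array([ 4.02065009e-01, -3.29747941e-04,  1.62037298e+00]), 'orientation': array([ 0.02678075, -0.69901653,  0.71445513, -0.01457909])}
{'vfov': 67.44510608266127, 'cx': 315.4116289402533, 'cy': 240.04715689960562, 'T_tool_cam': array([[ 1.87433849e-05, -9.65910429e-01, -2.58876502e-01,
         6.47597873e-02],
       [ 9.99999973e-01,  7.77019791e-05, -2.17515947e-04,
         1.09559621e-04],
       [ 2.30216139e-04, -2.58876491e-01,  9.65910404e-01,
        -1.42599750e-01],
       [ 0.00000000e+00,  0.00000000e+00,  0.00000000e+00,
         1.00000000e+00]])}
```

View pics/side0.png

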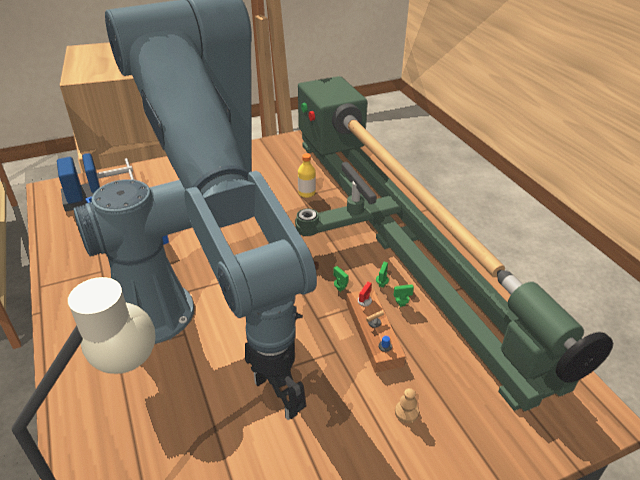

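View pics/top0.png

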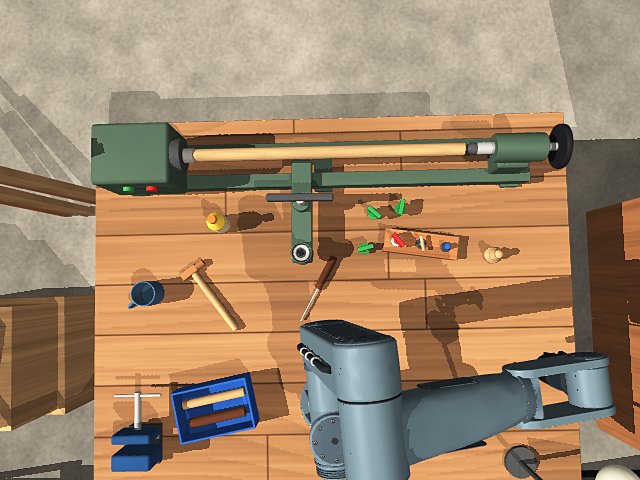

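View pics/wrist0.png

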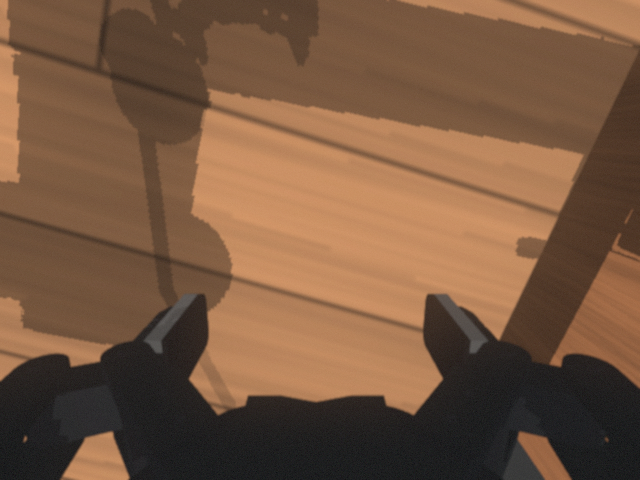

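The top view shows the key's red wing at about (398,240), with the T-bar and punch beside it in the block. There are green look-alikes around it. The socket's bright ring is at (301,253). Next I'll measure these.

```bash
cat >> h.py <<'E'
def camray(c,uv,o=None):
    f=c['color'].shape[0]/2/np.tan(np.radians(c['vfov'])/2)
    uv=np.atleast_2d(uv).astype(float)
    d=np.c_[(uv[:,0]-c['cx'])/f,(uv[:,1]-c['cy'])/f,np.ones(len(uv))]
    if 'eye' in c:
        q=c['orientation'];Rm=R.from_quat(q,scalar_first=True).as_matrix();e=c['eye']
    else:
        T=np.eye(4);T[:3,:3]=R.from_quat(o['eef_rot'],scalar_first=True).as_matrix();T[:3,3]=o['eef_pos']
        M=T@c['T_tool_cam'];Rm=M[:3,:3];e=M[:3,3]
    return np.array(e),d@Rm.T
def onz(c,uv,z,o=None):
    e,d=camray(c,uv,o); return e+d*((z-e[2])/d[:,2])[:,None]
def tri(r1,r2):
    (e1,d1),(e2,d2)=r1,r2; d1=d1[0];d2=d2[0]
    s=np.linalg.lstsq(np.c_[d1,-d2],e2-e1,rcond=None)[0]
    a=e1+s[0]*d1;b=e2+s[1]*d2
    return (a+b)/2,np.linalg.norm(a-b)
def blobs(c,lo,hi,minA=15):
    h=cv2.cvtColor(c['color'],cv2.COLOR_RGB2HSV)
    m=cv2.inRange(h,lo,hi)
    if lo[0]==0: m|=cv2.inRange(h,(172,lo[1],lo[2]),(180,255,255))
    n,l,s,ce=cv2.connectedComponentsWithStats(m)
    return m,l,[(i,s[i].tolist(),ce[i].round(1).tolist()) for i in range(1,n) if s[i][4]>=minA]
E
python3 - <<'E'
from h import *
cs={}
for n in ['side','top']:
    o,c=snap(n,n+'1.png'); cs[n]=c
    print(n,'red',blobs(c,(0,190,110),(5,255,255))[2]); print('green',blobs(c,(50,170,60),(70,255,255))[2])
    x,y,w,h=(340,190,170,80) if n=='top' else (290,190,130,180)
    cv2.imwrite(f'pics/z{n}.png',cv2.resize(c['color'][y:y+h,x:x+w,::-1],None,fx=4 if n=='top' else 3.2,fy=4 if n=='top' else 3.2,interpolation=cv2.INTER_CUBIC))
c=cs['top'];cv2.imwrite('pics/zsock.png',cv2.resize(c['color'][230:280,270:335,::-1],None,fx=8,fy=8,interpolation=cv2.INTER_CUBIC))
E
```

```text
side red [(1, [309, 112, 6, 8, 32], [311.4, 115.5]), (2, [359, 283, 12, 19, 50], [363.4, 293.2])]
green []
top red [(1, [146, 186, 11, 6, 58], [151.2, 188.5]), (2, [391, 233, 14, 14, 91], [397.6, 239.6])]
green [(4, [395, 199, 10, 17, 62], [400.0, 207.4]), (5, [368, 206, 13, 13, 63], [373.2, 213.1]), (6, [358, 243, 15, 11, 50], [364.6, 247.7])]
```

View pics/ztop.png

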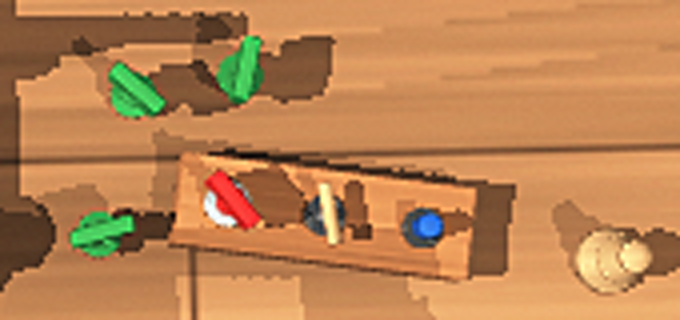

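View pics/zside.png

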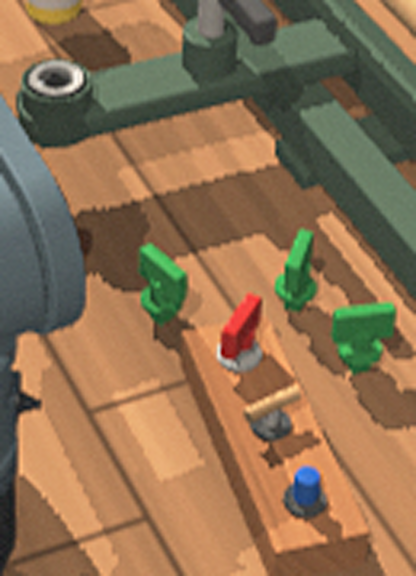

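View pics/zsock.png

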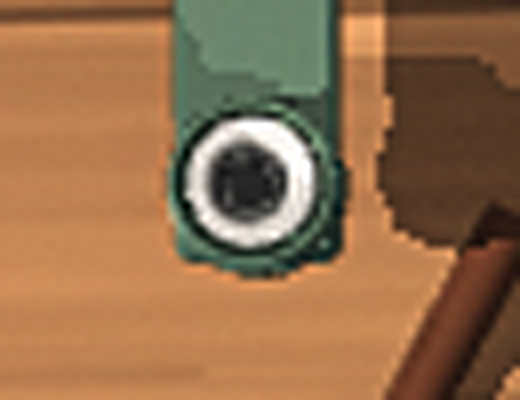

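```bash
python3 - <<'E'
from h import *
_,c=snap('top','t2.png'); _,s=snap('side','s2.png')
m,l,b=blobs(c,(0,150,90),(6,255,255)); 
i=[x for x in b if 380<x[2][0]<410][0]; print(i)
ys,xs=np.nonzero(l==i[0]); P=onz(c,np.c_[xs,ys],.088)[:,:2]
rect=cv2.minAreaRect((P*1000).astype(np.float32)); print('key top',P.mean(0),rect)
w,v=np.linalg.eigh(np.cov(P.T)); print('long dir deg',np.degrees(np.arctan2(v[1,1],v[0,1])))
ks=[x for x in blobs(s,(0,150,90),(6,255,255))[2] if 350<x[2][0]<380]; print(ks)
print('tri key',tri(camray(c,i[2]),camray(s,ks[0][2])))
print('socket top',onz(c,(301.2,252.5),.128), 'boss side', tri(camray(c,(301.2,252.5)),camray(s,(290+57/3.2,190+80/3.2))))
for n,p,z in [('tbar',(340+328/4,190+212/4),.071),('punch',(340+430/4,190+224/4),.071),('g1',(364.6,247.7),.05),('g2',(373,213),.05),('g3',(400,207),.05),('gouge',(325,280),.02)]:
    print(n,onz(c,p,z)[0])
E
```

```text
(3, [391, 233, 14, 15, 97], [397.6, 239.7])
key top [ 0.52413418 -0.21389089] ((523.2999267578125, -213.08653259277344), (51.94009017944336, 20.901826858520508), 36.907012939453125)
long dir deg -141.31716845031065
[(2, [359, 282, 13, 20, 161], [364.9, 291.8])]
tri key (array([ 0.52597798, -0.21628782,  0.07181352]), np.float64(0.0011303813778923675))
socket top [[0.4879969  0.09087534 0.128     ]] boss side (array([0.48967078, 0.09075766, 0.12185108]), np.float64(0.0028166314219165833))
tbar [ 0.51312984 -0.29387298  0.071     ]
punch [ 0.5016548  -0.37491191  0.071     ]
g1 [ 0.50352373 -0.11118779  0.05      ]
g2 [ 0.61651447 -0.1415926   0.05      ]
g3 [ 0.63413927 -0.23017014  0.05      ]
gouge [0.4013157  0.02036145 0.02      ]
```

```bash
cat >> h.py <<'E'
def plan(tgt,psi_deg=None):
    o=get_obs(); Rm=R.from_quat(o['eef_rot'],scalar_first=True).as_matrix()
    print('t',round(o['time_s'],2),'pos',o['eef_pos'].round(4),'psi',np.degrees(np.arctan2(Rm[1,0],Rm[0,0])).round(2),'tilt',np.degrees(np.arccos(-Rm[2,2])).round(2),'F',o['wrist_force'].round(2),'T',o['torque'].round(3),'open',round(o['opening'],3),'q6',o['q'][5].round(3))
    print('shift cm (tool axes now)',(Rm.T@(np.array(tgt)-o['eef_pos'])*100).round(2))
    if psi_deg is not None:
        d=psi_deg-np.degrees(np.arctan2(Rm[1,0],Rm[0,0])); d=(d+180)%360-180
        print('tool z turn rad',-np.radians(d).round(4))
E
python3 - <<'E'
from h import *
plan([.525,-.2145,.17],38.7)
E
```

```text
t 0.35 pos [ 0.1649 -0.5507  0.2311] psi 16.66 tilt 0.03 F [ 0.31 -0.28  0.15] T [0.023 0.017 0.055] open 1.004 q6 -0.206
shift cm (tool axes now) [ 44.14 -21.88   6.12]
tool z turn rad -0.3847
```

```bash
python3 -m inch '[{"delta_pos":[3.68,-1.82,0],"rotation":[0,0,0]},{"delta_pos":[3.68,-1.82,0],"rotation":[0,0,0]},{"delta_pos":[3.68,-1.82,0.5],"rotation":[0,0,0]},{"delta_pos":[3.68,-1.82,0.5],"rotation":[0,0,0]},{"delta_pos":[3.68,-1.82,0.5],"rotation":[0,0,0]},{"delta_pos":[3.68,-1.82,0.5],"rotation":[0,0,0]},{"delta_pos":[3.68,-1.82,0.5],"rotation":[0,0,0]},{"delta_pos":[3.68,-1.82,0.5],"rotation":[0,0,0]},{"delta_pos":[3.68,-1.82,0.5],"rotation":[0,0,0]},{"delta_pos":[3.68,-1.82,0.5],"rotation":[0,0,0]}]' 5.0
python3 -m inch '[{"delta_pos":[3.68,-1.82,1],"rotation":[0,0,0]},{"delta_pos":[3.66,-1.86,1],"rotation":[0,0,0]},{"delta_pos":[0,0,0],"rotation":[0,0,-0.13]},{"delta_pos":[0,0,0],"rotation":[0,0,-0.13]},{"delta_pos":[0,0,0],"rotation":[0,0,-0.125]},{"delta_pos":[0,0,0],"rotation":[0,0,0]},{"delta_pos":[0,0,0],"rotation":[0,0,0]}]'
python3 - <<'E'
from h import *
plan([.525,-.2145,.17],38.7)
o,c=snap('wrist','w1.png')
E
```

```text
time_s: 1.35
eef_pos: [0.4664, -0.2697, 0.1913]
eef_rot: [0.0, 0.989, 0.145, 0.0]
wrist_force: [0.2, -0.4, 0.5]
opening: 0.587
time_s: 2.05
eef_pos: [0.525, -0.2147, 0.1713]
eef_rot: [0.0, 0.944, 0.33, 0.0]
wrist_force: [0.1, -0.2, 0.2]
opening: 0.585
t 2.05 pos [ 0.525  -0.2147  0.1713] psi 38.52 tilt 0.0 F [ 0.06 -0.2   0.23] T [-0.002 -0.024  0.017] open 0.585 q6 0.301
shift cm (tool axes now) [ 0.01 -0.02  0.13]
tool z turn rad -0.0031
```

View pics/w1.png

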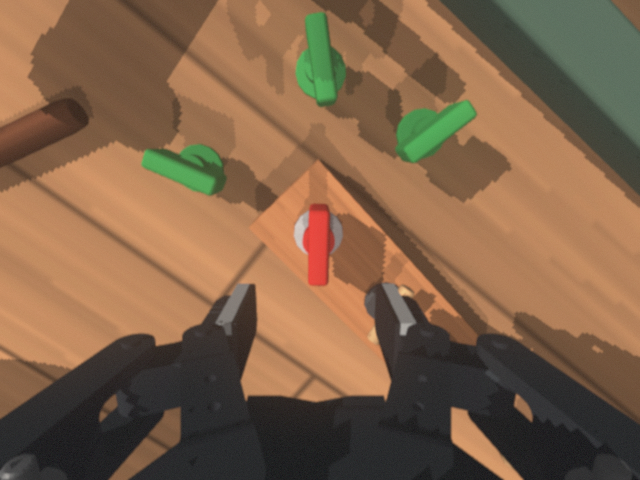

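The red wing is at columns 308–328 and rows 204–286, between the fingers and almost parallel to the pads. I'll refine its position from this view.

```bash
python3 - <<'E'
from h import *
o,c=snap('wrist','w2.png')
m,l,b=blobs(c,(0,150,90),(6,255,255),100); print(b)
h=cv2.cvtColor(c['color'],cv2.COLOR_RGB2HSV)
i=max(b,key=lambda x:x[1][4]); mm=(l==i[0])
print('V hist',np.histogram(h[...,2][mm],10))
ys,xs=np.nonzero(mm)
for thr in (0,225):
  k=h[...,2][ys,xs]>=thr
  P=onz(c,np.c_[xs,ys][k],.090,o)[:,:2]*1000
  r=cv2.minAreaRect(P.astype(np.float32)); 
  w,v=np.linalg.eigh(np.cov(P.T)); print(thr,k.sum(),r,P.mean(0),np.degrees(np.arctan2(v[1,1],v[0,1])))
# shoulder: white ring
m2,l2,b2=blobs(c,(0,0,120),(180,60,255),100)
print([x for x in b2 if 280<x[2][0]<350 and 180<x[2][1]<300])
cv2.imwrite('pics/w2z.png',cv2.resize(c['color'][190:300,260:380,::-1],None,fx=5,fy=5,interpolation=cv2.INTER_CUBIC))
E
```

```text
[(1, [303, 204, 31, 82, 1793], [318.0, 243.9])]
V hist (array([  10,   48,  108,   92,   56,   50,   45,   67,  309, 1008]), array([119. , 130.6, 142.2, 153.8, 165.4, 177. , 188.6, 200.2, 211.8,
       223.4, 235. ]))
0 1793 ((526.6652221679688, -215.39378356933594), (54.47867202758789, 19.39434242248535), 38.540069580078125) [ 527.43756378 -214.76436762] -142.24192991827778
225 940 ((522.7687377929688, -213.9960479736328), (47.31852340698242, 13.0015869140625), 35.171905517578125) [ 525.54174912 -213.74095784] -144.14675636511285
[(1, [294, 212, 14, 40, 302], [300.5, 229.3]), (2, [332, 216, 10, 35, 214], [336.6, 231.3])]
```

View pics/w2z.png

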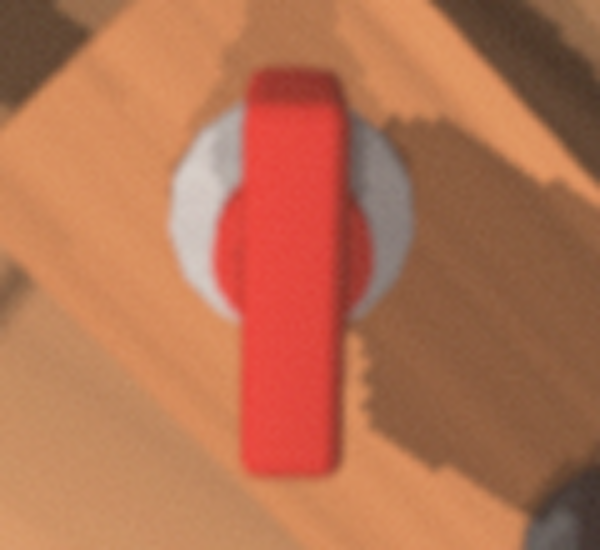

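```bash
python3 - <<'E'
from h import *
o,c=snap('wrist','w3.png')
q=np.array([(247,105),(345,105),(336,473),(243,473)])/5+[260,190]
P=onz(c,q-.4,.090,o)[:,:2]; print(P.round(4),'centre',P.mean(0))
a=(P[0]+P[1])/2-(P[2]+P[3])/2; psi=np.degrees(np.arctan2(a[1],a[0]));print('len',np.linalg.norm(a),'w',np.linalg.norm(P[0]-P[1]),np.linalg.norm(P[3]-P[2]),'psi',psi)
s=onz(c,(np.array([(293,215)])/5+[260,190])-.4,.046,o); print('shoulder ctr',s)
plan([*P.mean(0),.074-tcp_to_grasp],psi)
E
```

```text
[[ 0.5411 -0.1966]
 [ 0.5488 -0.2062]
 [ 0.5095 -0.2367]
 [ 0.5018 -0.227 ]] centre [ 0.52530338 -0.21660846]
len 0.0497181125173449 w 0.012367215878240103 0.012401615014452012 psi 37.710062198110805
shoulder ctr [[ 0.52533357 -0.21704645  0.046     ]]
t 2.2 pos [ 0.525  -0.2149  0.1713] psi 38.59 tilt 0.01 F [-0.39 -0.3   0.93] T [0.07  0.028 0.018] open 0.586 q6 0.3
shift cm (tool axes now) [-0.08  0.16 11.6 ]
tool z turn rad 0.0154
```

```bash
python3 -m inch '[{"delta_pos":[-0.08,0.16,2],"rotation":[0,0,0.0154]},{"delta_pos":[0,0,3],"rotation":[0,0,0]},{"delta_pos":[0,0,3],"rotation":[0,0,0]},{"delta_pos":[0,0,2],"rotation":[0,0,0]},{"delta_pos":[0,0,1.3],"rotation":[0,0,0]},{"delta_pos":[0,0,0],"rotation":[0,0,0]}]'
python3 - <<'E'
from h import *
plan([.5253,-.2166,.058],37.7)
snap('wrist','w4.png')
E
```

```text
time_s: 2.8
eef_pos: [0.5242, -0.2158, 0.0565]
eef_rot: [-0.001, 0.946, 0.324, -0.001]
wrist_force: [0.1, -0.4, 0.7]
opening: 0.588
t 2.8 pos [ 0.5242 -0.2158  0.0565] psi 37.79 tilt 0.2 F [ 0.09 -0.4   0.74] T [-0.034  0.     0.012] open 0.588 q6 0.312
shift cm (tool axes now) [ 0.04  0.13 -0.15]
tool z turn rad 0.0015
```

View pics/w4.png

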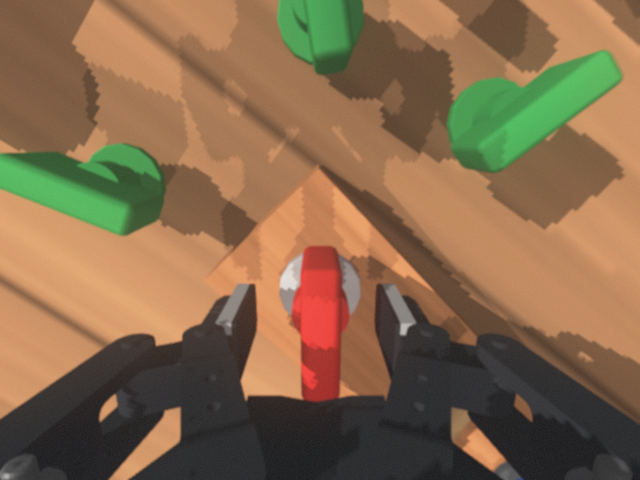

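The wing is between the pads, about 5 px right of centre, which agrees with a +0.12 cm shift in y. I'll nudge and close.

```bash
python3 -m inch '[{"delta_pos":[0.04,0.12,-0.1],"rotation":[0,0,0]},{"delta_pos":[0,0,0],"rotation":[0,0,0]}]'
python3 -m inch '[{"delta_pos":[0,0,0],"rotation":[0,0,0]},{"delta_pos":[0,0,0],"rotation":[0,0,0]},{"delta_pos":[0,0,0],"rotation":[0,0,0]},{"delta_pos":[0,0,0],"rotation":[0,0,0]},{"delta_pos":[0,0,0],"rotation":[0,0,0]},{"delta_pos":[0,0,0],"rotation":[0,0,0]}]' 0.0
python3 -c "
from h import *
plan([.5253,-.2166,.2],37.7)"
```

```text
time_s: 3.05
eef_pos: [0.5277, -0.218, 0.061]
eef_rot: [0.001, 0.946, 0.324, 0.001]
wrist_force: [-1.1, -0.1, 0.1]
opening: 0.583
time_s: 3.65
eef_pos: [0.5269, -0.2174, 0.06]
eef_rot: [0.0, 0.946, 0.324, 0.0]
wrist_force: [-0.9, 0.5, 5.9]
opening: 0.153
t 3.65 pos [ 0.5269 -0.2174  0.06  ] psi 37.84 tilt 0.06 F [-0.9   0.51  5.86] T [ 0.091  0.09  -0.011] open 0.153 q6 0.311
shift cm (tool axes now) [ -0.07  -0.15 -14.  ]
tool z turn rad 0.0024
```

```bash
python3 -m inch '[{"delta_pos":[0,0,-0.5],"rotation":[0,0,0]},{"delta_pos":[0,0,-1.5],"rotation":[0,0,0]},{"delta_pos":[0,0,-2.5],"rotation":[0,0,0]},{"delta_pos":[0,0,-3],"rotation":[0,0,0]},{"delta_pos":[0,0,-3],"rotation":[0,0,0]},{"delta_pos":[0,0,-2.5],"rotation":[0,0,0]},{"delta_pos":[0,0,-1],"rotation":[0,0,0]},{"delta_pos":[0,0,0],"rotation":[0,0,0]}]'
python3 - <<'E'
from h import *
plan([.489,.0908,.2])
snap('wrist','w5.png');snap('side','s5.png')
E
```

```text
time_s: 4.45
eef_pos: [0.5272, -0.2176, 0.2013]
eef_rot: [0.001, 0.946, 0.324, 0.001]
wrist_force: [0.8, -0.5, -1.0]
opening: 0.157
t 4.45 pos [ 0.5272 -0.2176  0.2013] psi 37.84 tilt 0.2 F [ 0.84 -0.52 -1.05] T [-0.003 -0.045  0.027] open 0.157 q6 0.311
shift cm (tool axes now) [ 15.9  -26.7    0.05]
```

View pics/w5.png

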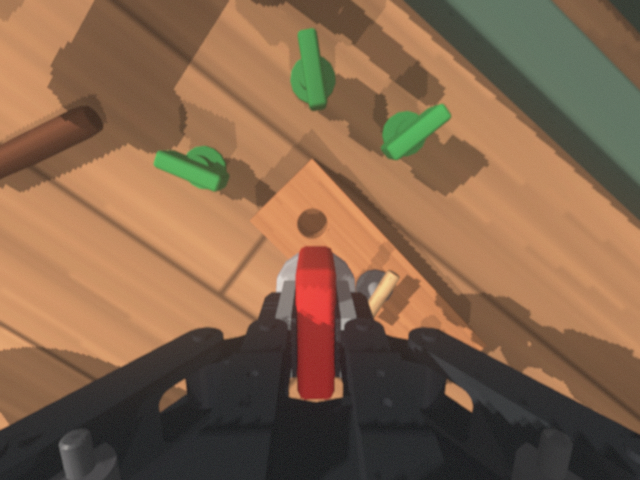

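View pics/s5.png

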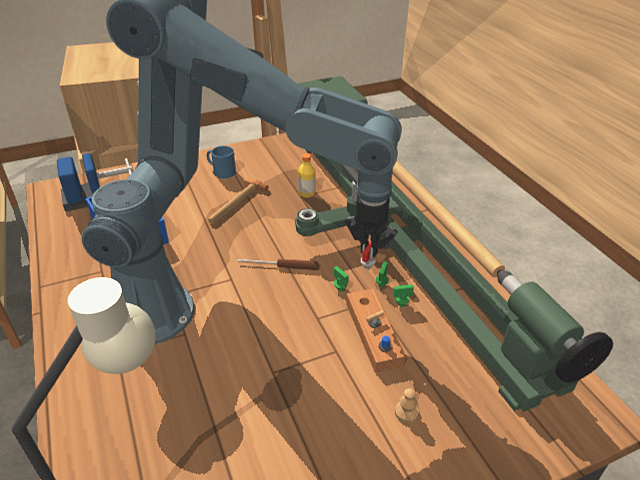

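The key is held and is out of its hole. Next I'll move so that the wrist camera is directly above the socket.

```bash
python3 - <<'E'
from h import *
plan([.4337,.0479,.19])
E
```

```text
t 4.55 pos [ 0.5258 -0.2168  0.1983] psi 37.84 tilt 0.09 F [-0.26  0.54 -1.19] T [ 0.016  0.038 -0.019] open 0.151 q6 0.311
shift cm (tool axes now) [  8.96 -26.55   0.86]
```

```bash
python3 -m inch '[{"delta_pos":[0.5,-1.5,0],"rotation":[0,0,0]},{"delta_pos":[1.1,-3.2,0.1],"rotation":[0,0,0]},{"delta_pos":[1.2,-3.6,0.1],"rotation":[0,0,0]},{"delta_pos":[1.2,-3.6,0.1],"rotation":[0,0,0]},{"delta_pos":[1.2,-3.6,0.1],"rotation":[0,0,0]},{"delta_pos":[1.2,-3.6,0.1],"rotation":[0,0,0]},{"delta_pos":[1.2,-3.6,0.1],"rotation":[0,0,0]},{"delta_pos":[0.9,-2.5,0.1],"rotation":[0,0,0]},{"delta_pos":[0.46,-1.35,0.1],"rotation":[0,0,0]},{"delta_pos":[0,0,0],"rotation":[0,0,0]}]'
python3 -m inch '[{"delta_pos":[0,0,0],"rotation":[0,0,0]},{"delta_pos":[0,0,0],"rotation":[0,0,0]}]'
python3 - <<'E'
from h import *
plan([.4337,.0479,.19])
o,c=snap('wrist','w6.png')
cv2.imwrite('pics/w6z.png',cv2.resize(c['color'][80:230,220:420,::-1],None,fx=4,fy=4,interpolation=cv2.INTER_CUBIC))
E
```

```text
time_s: 5.55
eef_pos: [0.4328, 0.0492, 0.1902]
eef_rot: [-0.001, 0.946, 0.326, -0.001]
wrist_force: [1.2, -0.8, -1.2]
opening: 0.153
time_s: 5.75
eef_pos: [0.4347, 0.0466, 0.1912]
eef_rot: [0.0, 0.946, 0.324, -0.0]
wrist_force: [-0.6, -0.4, -1.4]
opening: 0.156
t 5.75 pos [0.4347 0.0466 0.1912] psi 37.78 tilt 0.02 F [-0.61 -0.36 -1.39] T [ 0.046 -0.002  0.002] open 0.156 q6 0.746
shift cm (tool axes now) [-0.   -0.16  0.12]
```

View pics/w6.png

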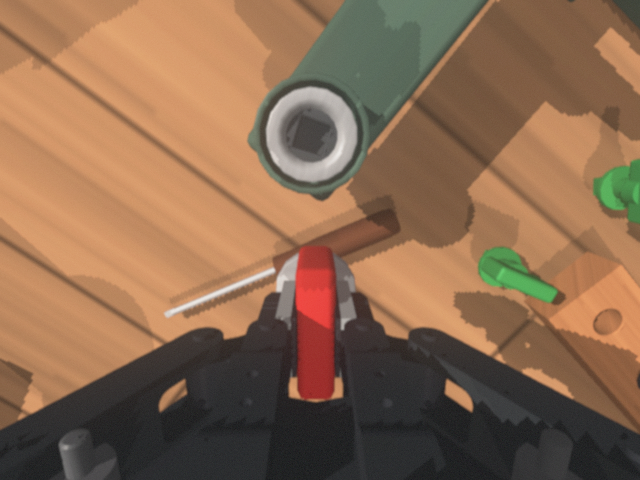

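View pics/w6z.png

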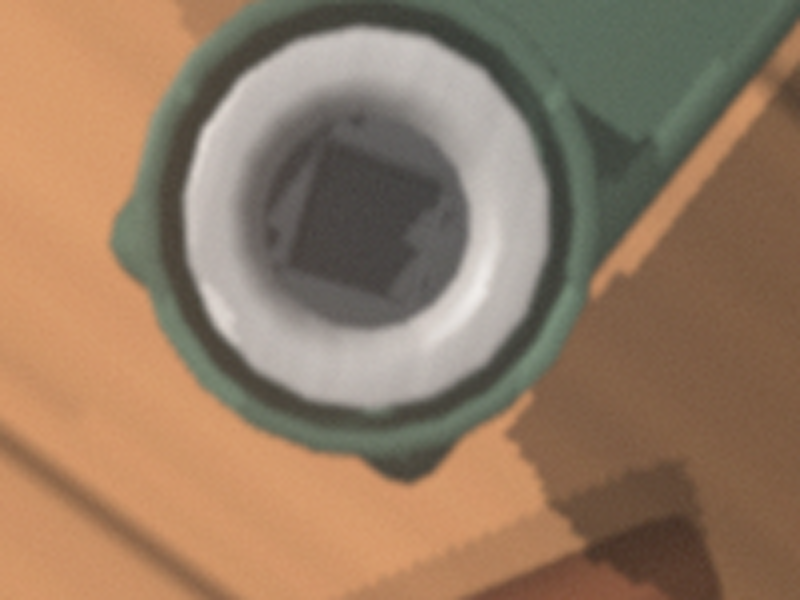

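The square hole shows clearly in the socket. Its crop corners are near (328,137), (440,180) and (293,262), turned about 19° clockwise from the jaws. I'll compute the socket centre, the square's angle, and where the key sits in the gripper.

```bash
python3 - <<'E'
from h import *
o,c=snap('wrist','w7.png')
psi=37.78
# square corners on floor z=.123
q=np.array([(328,137),(440,181),(293,262)])/4+[220,80]-.4
P=onz(c,q,.123,o)[:,:2]
for a,b in [(0,1),(2,0)]:
    d=P[b]-P[a]; print('edge',np.linalg.norm(d),np.degrees(np.arctan2(d[1],d[0]))%90)
print('sq ctr',(P[1]+P[2])/2)
# ring: bright low-sat ellipse
h=cv2.cvtColor(c['color'],cv2.COLOR_RGB2HSV)
m=cv2.inRange(h,(0,0,130),(180,45,255)); m[:70]=0;m[200:]=0;m[:,:240]=0;m[:,390:]=0
cn,_=cv2.findContours(m,cv2.RETR_EXTERNAL,cv2.CHAIN_APPROX_NONE)
k=max(cn,key=cv2.contourArea); hull=cv2.convexHull(k)[:,0]; el=cv2.fitEllipse(hull); print(el)
W=onz(c,hull,.128,o)[:,:2]*1000; print('ring world',cv2.minEnclosingCircle(W.astype(np.float32)), cv2.fitEllipse(W.astype(np.float32)))
# green boss outline
m=cv2.inRange(c['color'],(0,0,0),(130,255,130))
# key top face
m,l,b=blobs(c,(0,150,90),(6,255,255),100); print(b)
i=max(b,key=lambda x:x[1][4]); ys,xs=np.nonzero((l==i[0])&(h[...,2]>=222)); print('top face rows',ys.min(),ys.max(),xs.min(),xs.max(),np.percentile(ys,[.5,99.5]))
cv2.imwrite('pics/w7z.png',cv2.resize(c['color'][235:410,250:385,::-1],None,fx=3.4,fy=3.4,interpolation=cv2.INTER_CUBIC))
E
```

```text
edge 0.016642936645861917 17.29766681253217
edge 0.0175284817052951 20.754128425697875
sq ctr [0.48805885 0.09110861]
((310.63433837890625, 133.94261169433594), (91.22305297851562, 94.75218200683594), 179.90951538085938)
ring world ((487.5797119140625, 91.0407943725586), 25.2612361907959) ((487.66412353515625, 91.05125427246094), (49.93244171142578, 50.16018295288086), 62.79507827758789)
[(1, [295, 246, 41, 154, 5603], [315.2, 322.0])]
top face rows 271 326 297 328 [273.   324.89]
```

View pics/w7z.png

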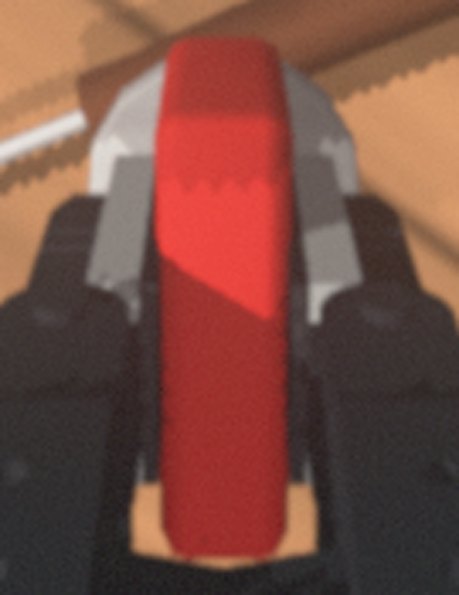

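```bash
python3 - <<'E'
from h import *
plan([.488,.0911,.185],19)
E
```

```text
t 5.85 pos [0.4347 0.0465 0.1912] psi 37.75 tilt 0.01 F [-0.37  0.24 -1.93] T [ 0.017 -0.008 -0.016] open 0.154 q6 0.746
shift cm (tool axes now) [ 6.94 -0.26  0.62]
tool z turn rad 0.3273
```

```bash
python3 -m inch '[{"delta_pos":[1,0,0],"rotation":[0,0,0]},{"delta_pos":[2,-0.1,0],"rotation":[0,0,0]},{"delta_pos":[2,-0.1,0],"rotation":[0,0,0]},{"delta_pos":[1.4,-0.06,0.2],"rotation":[0,0,0]},{"delta_pos":[0.54,0,0.2],"rotation":[0,0,0]},{"delta_pos":[0,0,0.2],"rotation":[0,0,0.1]},{"delta_pos":[0,0,0],"rotation":[0,0,0.12]},{"delta_pos":[0,0,0],"rotation":[0,0,0.107]},{"delta_pos":[0,0,0],"rotation":[0,0,0]},{"delta_pos":[0,0,0],"rotation":[0,0,0]}]'
python3 - <<'E'
from h import *
plan([.488,.0911,.185],19)
o,c=snap('side','s8.png')
cv2.imwrite('pics/s8z.png',cv2.resize(c['color'][150:260,260:390,::-1],None,fx=5,fy=5,interpolation=cv2.INTER_CUBIC))
o,c=snap('wrist','w8.png')
plan([.488,.0911,.185],19)
E
```

```text
time_s: 6.85
eef_pos: [0.4876, 0.092, 0.1852]
eef_rot: [-0.0, 0.986, 0.167, -0.0]
wrist_force: [-0.0, -0.3, -2.1]
opening: 0.155
t 6.85 pos [0.4876 0.092  0.1852] psi 19.25 tilt 0.01 F [-0.05 -0.33 -2.09] T [-0.042 -0.05   0.029] open 0.155 q6 1.182
shift cm (tool axes now) [0.01 0.09 0.02]
tool z turn rad 0.0043
t 6.95 pos [0.4876 0.092  0.1853] psi 19.21 tilt 0.0 F [-0.24  0.36 -2.09] T [-0.025  0.011 -0.041] open 0.15 q6 1.182
shift cm (tool axes now) [0.01 0.1  0.03]
tool z turn rad 0.0036
```

View pics/s8z.png

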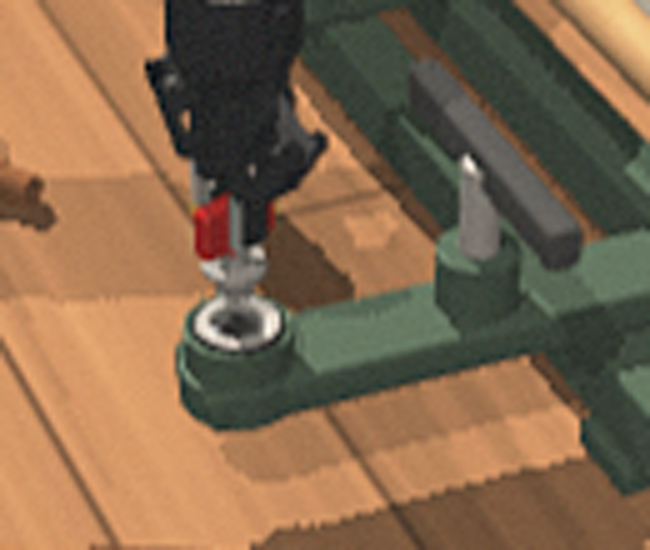

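View pics/w8.png

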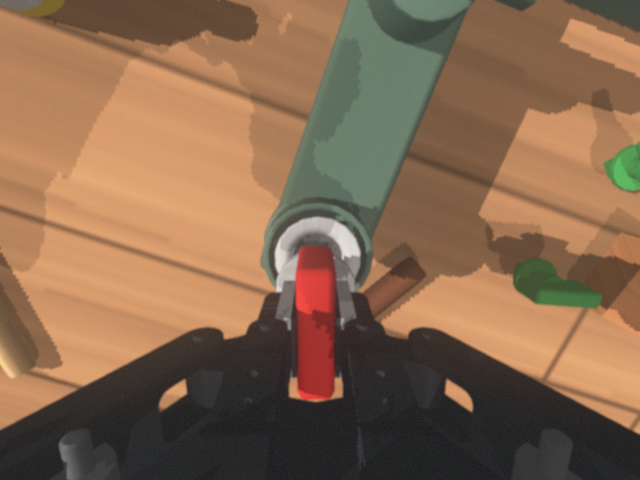

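```bash
python3 -m inch '[{"delta_pos":[0,0.06,0],"rotation":[0,0,0]},{"delta_pos":[0,0,0.5],"rotation":[0,0,0]},{"delta_pos":[0,0,0.5],"rotation":[0,0,0]},{"delta_pos":[0,0,0.5],"rotation":[0,0,0]},{"delta_pos":[0,0,0.4],"rotation":[0,0,0]},{"delta_pos":[0,0,0],"rotation":[0,0,0]},{"delta_pos":[0,0,0],"rotation":[0,0,0]}]'
python3 -c "
from h import *
plan([.488,.0911,.161],19)"
```

```text
time_s: 7.65
eef_pos: [0.4877, 0.0915, 0.1662]
eef_rot: [-0.0, 0.986, 0.166, -0.0]
wrist_force: [-0.1, 0.4, -1.0]
opening: 0.153
t 7.65 pos [0.4877 0.0915 0.1662] psi 19.1 tilt 0.02 F [-0.15  0.43 -0.98] T [-0.039 -0.027 -0.054] open 0.153 q6 1.183
shift cm (tool axes now) [0.01 0.05 0.52]
tool z turn rad 0.0018
```

```bash
for i in 1; do :; done
python3 -m inch '[{"delta_pos":[0,0.04,0.15],"rotation":[0,0,0]},{"delta_pos":[0,0,0.1],"rotation":[0,0,0]},{"delta_pos":[0,0,0],"rotation":[0,0,0]}]'
python3 -m inch '[{"delta_pos":[0,0,0.1],"rotation":[0,0,0]},{"delta_pos":[0,0,0],"rotation":[0,0,0]}]'
python3 -m inch '[{"delta_pos":[0,0,0.1],"rotation":[0,0,0]},{"delta_pos":[0,0,0],"rotation":[0,0,0]}]'
python3 -c "
from h import *
plan([.488,.0911,.161],19)"
```

```text
time_s: 7.95
eef_pos: [0.4878, 0.0912, 0.1637]
eef_rot: [0.0, 0.986, 0.166, -0.0]
wrist_force: [0.1, -0.3, -1.9]
opening: 0.153
time_s: 8.15
eef_pos: [0.4878, 0.0912, 0.1627]
eef_rot: [-0.0, 0.986, 0.166, -0.0]
wrist_force: [0.3, -0.0, -1.1]
opening: 0.159
time_s: 8.35
eef_pos: [0.4878, 0.0912, 0.1617]
eef_rot: [-0.0, 0.986, 0.166, -0.0]
wrist_force: [-0.0, 0.6, -2.3]
opening: 0.152
t 8.35 pos [0.4878 0.0912 0.1617] psi 19.1 tilt 0.01 F [-0.05  0.57 -2.32] T [ 0.03  -0.049  0.029] open 0.152 q6 1.183
shift cm (tool axes now) [0.02 0.01 0.07]
tool z turn rad 0.0018
```

```bash

python3 -m inch '[{"delta_pos":[0,0,0.1],"rotation":[0,0,0]},{"delta_pos":[0,0,0],"rotation":[0,0,0]}]'
python3 -m inch '[{"delta_pos":[0,0,0.1],"rotation":[0,0,0]},{"delta_pos":[0,0,0],"rotation":[0,0,0]}]'
```

```text
time_s: 8.55
eef_pos: [0.488, 0.0912, 0.1609]
eef_rot: [0.0, 0.986, 0.166, 0.0]
wrist_force: [0.9, 1.3, -0.3]
opening: 0.156
time_s: 8.75
eef_pos: [0.488, 0.0912, 0.16]
eef_rot: [0.0, 0.986, 0.166, 0.0]
wrist_force: [-0.5, -0.5, 1.3]
opening: 0.15
```

```bash

python3 -m inch '[{"delta_pos":[0,0,0.08],"rotation":[0,0,0]},{"delta_pos":[0,0,0],"rotation":[0,0,0]}]'
python3 -c "
from h import *
plan([.488,.0911,.161],19)"
```

```text
time_s: 8.95
eef_pos: [0.4881, 0.0912, 0.1593]
eef_rot: [0.0, 0.986, 0.166, 0.0]
wrist_force: [-1.4, 0.6, 3.0]
opening: 0.154
t 8.95 pos [0.4881 0.0912 0.1593] psi 19.1 tilt 0.03 F [-1.38  0.6   3.05] T [ 0.027  0.206 -0.009] open 0.154 q6 1.183
shift cm (tool axes now) [-0.01  0.   -0.17]
tool z turn rad 0.0018
```

```bash

python3 -m inch '[{"delta_pos":[0,0,0],"rotation":[0,0,-0.03]},{"delta_pos":[0,0,0],"rotation":[0,0,0]}]'
python3 -m inch '[{"delta_pos":[0,0,0],"rotation":[0,0,-0.03]},{"delta_pos":[0,0,0],"rotation":[0,0,0]}]'
python3 -m inch '[{"delta_pos":[0,0,0],"rotation":[0,0,-0.03]},{"delta_pos":[0,0,0],"rotation":[0,0,0]}]'
python3 -c "
from h import *
plan([.488,.0911,.161],19)"
```

```text
time_s: 9.15
eef_pos: [0.488, 0.0913, 0.1592]
eef_rot: [-0.0, 0.983, 0.181, 0.0]
wrist_force: [-1.2, 1.5, 3.4]
opening: 0.152
time_s: 9.35
eef_pos: [0.4881, 0.0914, 0.1591]
eef_rot: [-0.0, 0.981, 0.196, 0.0]
wrist_force: [-0.8, 2.4, 2.9]
opening: 0.15
time_s: 9.55
eef_pos: [0.4881, 0.0912, 0.1591]
eef_rot: [-0.0, 0.978, 0.211, 0.0]
wrist_force: [1.1, 1.7, 3.2]
opening: 0.153
t 9.55 pos [0.4881 0.0912 0.1591] psi 24.33 tilt 0.03 F [1.06 1.71 3.18] T [ 0.321  0.043 -0.071] open 0.153 q6 1.091
shift cm (tool axes now) [-0.01  0.01 -0.19]
tool z turn rad 0.0931
```

```bash

python3 -m inch '[{"delta_pos":[0,0,0],"rotation":[0,0,0.05]},{"delta_pos":[0,0,0],"rotation":[0,0,0.03]},{"delta_pos":[0,0,0],"rotation":[0,0,0]}]'
python3 -m inch '[{"delta_pos":[0,0,0],"rotation":[0,0,0.03]},{"delta_pos":[0,0,0],"rotation":[0,0,0]}]'
python3 -m inch '[{"delta_pos":[0,0,0],"rotation":[0,0,0.03]},{"delta_pos":[0,0,0],"rotation":[0,0,0]}]'
python3 -m inch '[{"delta_pos":[0,0,0],"rotation":[0,0,0.03]},{"delta_pos":[0,0,0],"rotation":[0,0,0]}]'
python3 -c "
from h import *
plan([.488,.0911,.161],19)"
```

```text
time_s: 9.85
eef_pos: [0.4881, 0.0909, 0.1591]
eef_rot: [0.0, 0.985, 0.171, 0.0]
wrist_force: [-0.2, 0.6, 4.3]
opening: 0.154
time_s: 10.05
eef_pos: [0.4882, 0.0908, 0.1592]
eef_rot: [0.0, 0.988, 0.156, 0.0]
wrist_force: [0.9, -1.2, 4.1]
opening: 0.157
time_s: 10.25
eef_pos: [0.4882, 0.0908, 0.1591]
eef_rot: [0.0, 0.99, 0.142, 0.0]
wrist_force: [0.3, -1.1, 2.4]
opening: 0.153
time_s: 10.45
eef_pos: [0.4882, 0.0909, 0.1591]
eef_rot: [0.0, 0.992, 0.127, 0.0]
wrist_force: [0.7, -0.8, 2.5]
opening: 0.155
t 10.45 pos [0.4882 0.0909 0.1591] psi 14.58 tilt 0.05 F [ 0.67 -0.8   2.55] T [-0.25  -0.277  0.014] open 0.155 q6 1.261
shift cm (tool axes now) [-0.02 -0.03 -0.19]
tool z turn rad -0.0772
```

```bash

python3 -m inch '[{"delta_pos":[0,0,0],"rotation":[0,0,-0.077]},{"delta_pos":[0.05,0.02,0],"rotation":[0,0,0]},{"delta_pos":[0,0,0],"rotation":[0,0,0]}]'
python3 -m inch '[{"delta_pos":[0.05,0.02,0],"rotation":[0,0,0]},{"delta_pos":[0,0,0],"rotation":[0,0,0]}]'
python3 - <<'E'
from h import *
plan([.488,.0911,.161],19)
o,c=snap('side','s9.png')
cv2.imwrite('pics/s9z.png',cv2.resize(c['color'][170:240,270:360,::-1],None,fx=8,fy=8,interpolation=cv2.INTER_CUBIC))
o,c=snap('wrist','w9.png')
cv2.imwrite('pics/w9z.png',cv2.resize(c['color'][180:330,220:420,::-1],None,fx=4,fy=4,interpolation=cv2.INTER_CUBIC))
E
```

```text
time_s: 10.75
eef_pos: [0.4883, 0.0913, 0.1586]
eef_rot: [-0.0, 0.986, 0.164, -0.0]
wrist_force: [1.6, -0.7, -0.7]
opening: 0.158
time_s: 10.95
eef_pos: [0.4885, 0.0913, 0.1584]
eef_rot: [-0.0, 0.986, 0.164, -0.001]
wrist_force: [0.5, -0.1, -0.9]
opening: 0.156
t 10.95 pos [0.4885 0.0913 0.1584] psi 18.9 tilt 0.07 F [ 0.54 -0.09 -0.92] T [ 0.134 -0.234 -0.031] open 0.156 q6 1.186
shift cm (tool axes now) [-0.05  0.   -0.26]
tool z turn rad -0.0017
```

View pics/s9z.png

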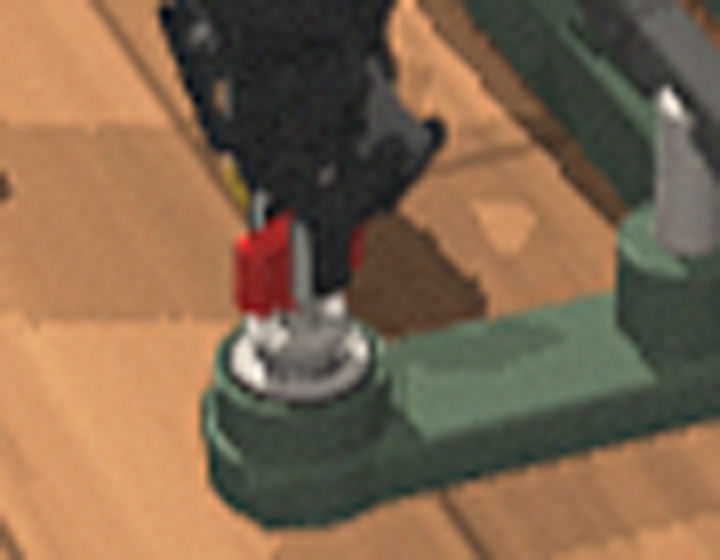

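View pics/w9z.png

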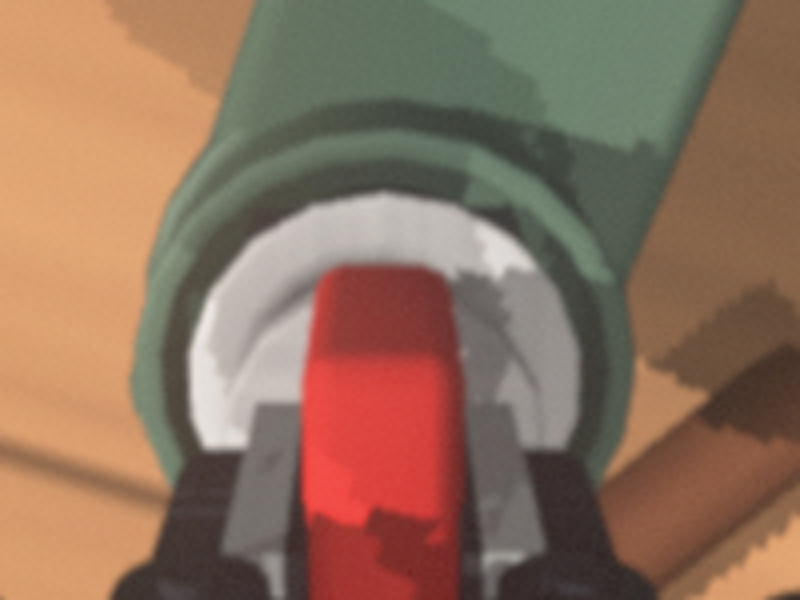

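The vertical force vanished as I shifted +x, so the tang seems to have found the square. I'll lower gently and watch the force.

```bash

python3 -m inch '[{"delta_pos":[0,0,0.1],"rotation":[0,0,0]},{"delta_pos":[0,0,0],"rotation":[0,0,0]}]'
python3 -m inch '[{"delta_pos":[0,0,0.1],"rotation":[0,0,0]},{"delta_pos":[0,0,0],"rotation":[0,0,0]}]'
```

```text
time_s: 11.25
eef_pos: [0.4886, 0.0911, 0.1576]
eef_rot: [-0.0, 0.986, 0.164, -0.0]
wrist_force: [-0.3, 0.5, -0.4]
opening: 0.155
time_s: 11.45
eef_pos: [0.4887, 0.0911, 0.1567]
eef_rot: [-0.0, 0.986, 0.164, -0.0]
wrist_force: [-0.0, -1.1, -1.9]
opening: 0.155
```

Tip is now 4 mm below the funnel floor with no vertical force. I'll keep going.

```bash

python3 -m inch '[{"delta_pos":[0,0,0.15],"rotation":[0,0,0]},{"delta_pos":[0,0,0.1],"rotation":[0,0,0]},{"delta_pos":[0,0,0],"rotation":[0,0,0]}]'
python3 -m inch '[{"delta_pos":[0,0,0.15],"rotation":[0,0,0]},{"delta_pos":[0,0,0.1],"rotation":[0,0,0]},{"delta_pos":[0,0,0],"rotation":[0,0,0]}]'
```

```text
time_s: 11.75
eef_pos: [0.4887, 0.0911, 0.1542]
eef_rot: [-0.0, 0.986, 0.164, -0.0]
wrist_force: [0.0, -0.6, -0.6]
opening: 0.157
time_s: 12.05
eef_pos: [0.4888, 0.0911, 0.1518]
eef_rot: [-0.0, 0.986, 0.164, -0.0]
wrist_force: [1.1, -0.5, -1.4]
opening: 0.154
```

```bash

python3 -m inch '[{"delta_pos":[0,0,0.1],"rotation":[0,0,0]},{"delta_pos":[0,0,0.1],"rotation":[0,0,0]},{"delta_pos":[0,0,0],"rotation":[0,0,0]}]'
python3 -m inch '[{"delta_pos":[0,0,0.1],"rotation":[0,0,0]},{"delta_pos":[0,0,0],"rotation":[0,0,0]}]'
python3 -m inch '[{"delta_pos":[0,0,0.05],"rotation":[0,0,0]},{"delta_pos":[0,0,0],"rotation":[0,0,0]}]'
```

```text
time_s: 12.35
eef_pos: [0.4889, 0.0911, 0.1498]
eef_rot: [-0.0, 0.986, 0.164, -0.0]
wrist_force: [-0.4, -0.7, -1.7]
opening: 0.158
time_s: 12.55
eef_pos: [0.4889, 0.0911, 0.1489]
eef_rot: [-0.0, 0.986, 0.164, -0.0]
wrist_force: [0.8, 0.1, -1.5]
opening: 0.151
time_s: 12.75
eef_pos: [0.4889, 0.0911, 0.1484]
eef_rot: [-0.0, 0.986, 0.164, -0.0]
wrist_force: [-0.1, 1.0, -1.6]
opening: 0.154
```

```bash

python3 -m inch '[{"delta_pos":[0,0,0.05],"rotation":[0,0,0]},{"delta_pos":[0,0,0],"rotation":[0,0,0]}]'
python3 -m inch '[{"delta_pos":[0,0,0.05],"rotation":[0,0,0]},{"delta_pos":[0,0,0],"rotation":[0,0,0]}]'
```

```text
time_s: 12.95
eef_pos: [0.4889, 0.0911, 0.148]
eef_rot: [-0.0, 0.986, 0.164, 0.0]
wrist_force: [-0.1, 0.4, -1.6]
opening: 0.152
time_s: 13.15
eef_pos: [0.489, 0.0911, 0.1476]
eef_rot: [0.0, 0.986, 0.164, 0.0]
wrist_force: [-1.2, -0.9, 0.4]
opening: 0.156
```

```bash

python3 -m inch '[{"delta_pos":[0,0,0.03],"rotation":[0,0,0]},{"delta_pos":[0,0,0],"rotation":[0,0,0]},{"delta_pos":[0,0,0],"rotation":[0,0,0]},{"delta_pos":[0,0,0],"rotation":[0,0,0]}]'
python3 - <<'E'
from h import *
plan([.489,.0911,.148],19)
o,c=snap('side','s10.png')
cv2.imwrite('pics/s10z.png',cv2.resize(c['color'][170:240,270:360,::-1],None,fx=8,fy=8,interpolation=cv2.INTER_CUBIC))
E
```

```text
time_s: 13.55
eef_pos: [0.489, 0.0911, 0.1473]
eef_rot: [0.0, 0.986, 0.164, 0.0]
wrist_force: [-1.4, -0.1, 0.7]
opening: 0.154
t 13.55 pos [0.489  0.0911 0.1473] psi 18.93 tilt 0.01 F [-1.44 -0.08  0.68] T [ 0.036  0.207 -0.003] open 0.154 q6 1.185
shift cm (tool axes now) [-0.    0.   -0.07]
tool z turn rad -0.0012
```

View pics/s10z.png

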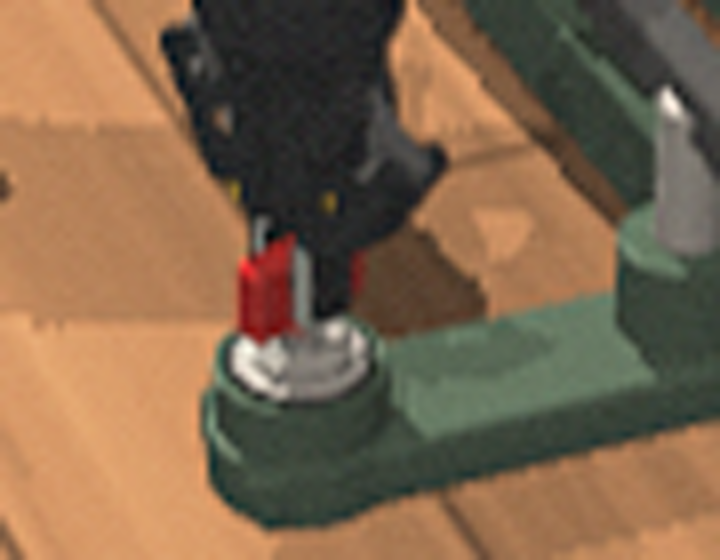

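The shoulder sits flat on the mouth (around crop (300,360)), so the key is home with only a light push. Now I'll turn it clockwise, which is +z for the tool.

```bash

python3 -m inch '[{"delta_pos":[0,0,0],"rotation":[0,0,0.08]},{"delta_pos":[0,0,0],"rotation":[0,0,0.08]},{"delta_pos":[0,0,0],"rotation":[0,0,0.08]},{"delta_pos":[0,0,0],"rotation":[0,0,0]}]'
python3 -c "
from h import *
plan([.489,.0911,.148],18.93)"
```

```text
time_s: 14.0
eef_pos: [0.4892, 0.0911, 0.1474]
eef_rot: [0.0, 0.999, 0.045, 0.0]
wrist_force: [0.1, 0.6, 2.0]
opening: 0.15
t 14.0 pos [0.4892 0.0911 0.1474] psi 5.16 tilt 0.04 F [0.11 0.65 1.98] T [0.021 0.044 0.19 ] open 0.15 q6 1.426
shift cm (tool axes now) [-0.02  0.   -0.06]
tool z turn rad -0.2403
```

```bash

python3 -m inch '[{"delta_pos":[0,0,0],"rotation":[0,0,0.1]},{"delta_pos":[0,0,0],"rotation":[0,0,0.1]},{"delta_pos":[0,0,0],"rotation":[0,0,0.1]},{"delta_pos":[0,0,0],"rotation":[0,0,0.1]},{"delta_pos":[0,0,0],"rotation":[0,0,0.1]},{"delta_pos":[0,0,0],"rotation":[0,0,0]}]'
python3 -c "
from h import *
plan([.489,.0911,.148],18.93)"
```

```text
time_s: 14.6
eef_pos: [0.4892, 0.0908, 0.1473]
eef_rot: [0.0, 0.979, -0.203, 0.0]
wrist_force: [-0.4, -1.5, 1.1]
opening: 0.156
t 14.6 pos [0.4892 0.0908 0.1473] psi -23.4 tilt 0.05 F [-0.44 -1.45  1.12] T [-0.335  0.003  0.165] open 0.156 q6 1.924
shift cm (tool axes now) [-0.03 -0.02 -0.07]
tool z turn rad -0.7387
```

```bash

python3 -m inch '[{"delta_pos":[0,0,0],"rotation":[0,0,0.1]},{"delta_pos":[0,0,0],"rotation":[0,0,0.1]},{"delta_pos":[0,0,0],"rotation":[0,0,0.1]},{"delta_pos":[0,0,0],"rotation":[0,0,0.06]},{"delta_pos":[0,0,0],"rotation":[0,0,0]}]'
python3 -c "
from h import *
plan([.489,.0911,.148],18.93)"
python3 -m inch '[{"delta_pos":[0,0,0],"rotation":[0,0,0.04]},{"delta_pos":[0,0,0],"rotation":[0,0,0]}]'
python3 -c "
from h import *
plan([.489,.0911,.148],18.93)"
```

```text
time_s: 15.1
eef_pos: [0.489, 0.0906, 0.1472]
eef_rot: [0.0, 0.927, -0.374, 0.0]
wrist_force: [-1.5, -3.2, 1.5]
opening: 0.153
t 15.1 pos [0.489  0.0906 0.1472] psi -43.9 tilt 0.06 F [-1.47 -3.23  1.49] T [-0.546  0.154  0.21 ] open 0.153 q6 2.282
shift cm (tool axes now) [-0.03 -0.03 -0.08]
tool z turn rad -1.0967
time_s: 15.3
eef_pos: [0.489, 0.0906, 0.1472]
eef_rot: [0.0, 0.92, -0.392, 0.0]
wrist_force: [-0.4, -3.6, 2.0]
opening: 0.156
t 15.3 pos [0.489  0.0906 0.1472] psi -46.18 tilt 0.05 F [-0.39 -3.65  2.01] T [-0.733  0.174  0.207] open 0.156 q6 2.322
shift cm (tool axes now) [-0.04 -0.03 -0.08]
tool z turn rad -1.1365
```

```bash

python3 -m inch '[{"delta_pos":[0,0,0],"rotation":[0,0,0.04]},{"delta_pos":[0,0,0],"rotation":[0,0,0]}]'
python3 -c "
from h import *
plan([.489,.0911,.148],18.93)"
python3 -m inch '[{"delta_pos":[0,0,0],"rotation":[0,0,0.04]},{"delta_pos":[0,0,0],"rotation":[0,0,0]}]'
python3 -c "
from h import *
plan([.489,.0911,.148],18.93)"
```

```text
time_s: 15.5
eef_pos: [0.489, 0.0907, 0.1472]
eef_rot: [0.0, 0.912, -0.411, 0.0]
wrist_force: [-0.7, -4.9, 1.3]
opening: 0.158
t 15.5 pos [0.489  0.0907 0.1472] psi -48.51 tilt 0.05 F [-0.71 -4.88  1.34] T [-0.898  0.193  0.288] open 0.158 q6 2.363
shift cm (tool axes now) [-0.03 -0.03 -0.08]
tool z turn rad -1.1771
time_s: 15.7
eef_pos: [0.489, 0.0907, 0.1472]
eef_rot: [0.0, 0.903, -0.429, 0.0]
wrist_force: [-0.2, -4.8, 2.2]
opening: 0.151
t 15.7 pos [0.489  0.0907 0.1472] psi -50.82 tilt 0.05 F [-0.21 -4.84  2.24] T [-1.013  0.139  0.24 ] open 0.151 q6 2.403
shift cm (tool axes now) [-0.03 -0.03 -0.08]
tool z turn rad -1.2174
```

```bash

python3 -m inch '[{"delta_pos":[0,0,0],"rotation":[0,0,0.04]},{"delta_pos":[0,0,0],"rotation":[0,0,0]}]'
python3 - <<'E'
from h import *
plan([.489,.0911,.148],18.93)
o,c=snap('wrist','w11.png')
E
```

```text
time_s: 15.9
eef_pos: [0.4889, 0.0906, 0.1472]
eef_rot: [0.0, 0.895, -0.447, 0.0]
wrist_force: [-0.3, -5.0, 0.8]
opening: 0.151
t 15.9 pos [0.4889 0.0906 0.1472] psi -53.09 tilt 0.06 F [-0.27 -4.99  0.81] T [-0.955  0.147  0.442] open 0.151 q6 2.443
shift cm (tool axes now) [-0.03 -0.03 -0.08]
tool z turn rad -1.2571
```

View pics/w11.png

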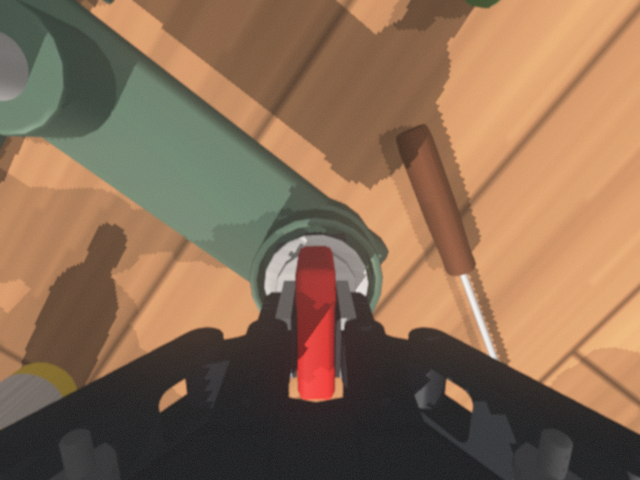

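```bash

python3 -m inch '[{"delta_pos":[0,0,0],"rotation":[0,0,0.03]},{"delta_pos":[0,0,0],"rotation":[0,0,0]}]'
python3 -c "
from h import *
plan([.489,.0911,.148],18.93)"
python3 -m inch '[{"delta_pos":[0,0,0],"rotation":[0,0,0.03]},{"delta_pos":[0,0,0],"rotation":[0,0,0]}]'
python3 -c "
from h import *
plan([.489,.0911,.148],18.93)"
```

```text
time_s: 16.15
eef_pos: [0.4889, 0.0907, 0.1472]
eef_rot: [0.001, 0.888, -0.46, 0.0]
wrist_force: [-1.7, -6.0, 1.5]
opening: 0.155
t 16.15 pos [0.4889 0.0907 0.1472] psi -54.77 tilt 0.06 F [-1.73 -6.02  1.52] T [-0.961  0.196  0.603] open 0.155 q6 2.472
shift cm (tool axes now) [-0.03 -0.03 -0.08]
tool z turn rad -1.2863
time_s: 16.35
eef_pos: [0.4889, 0.0906, 0.1472]
eef_rot: [0.001, 0.881, -0.473, 0.0]
wrist_force: [-1.5, -5.4, 1.3]
opening: 0.153
t 16.35 pos [0.4889 0.0906 0.1472] psi -56.46 tilt 0.08 F [-1.53 -5.43  1.26] T [-1.014  0.187  0.818] open 0.153 q6 2.502
shift cm (tool axes now) [-0.03 -0.04 -0.08]
tool z turn rad -1.3158
```

Torque climbs steadily (0.44, 0.60, 0.82 N m) with no vertical change, so this is the locked stop. I'll unload the twist and let go.

```bash

python3 -m inch '[{"delta_pos":[0,0,0],"rotation":[0,0,-0.04]},{"delta_pos":[0,0,0],"rotation":[0,0,0]}]'
python3 -c "
from h import *
plan([.489,.0911,.148],18.93)"
python3 -m inch '[{"delta_pos":[0,0,0],"rotation":[0,0,0]},{"delta_pos":[0,0,0],"rotation":[0,0,0]},{"delta_pos":[0,0,0],"rotation":[0,0,0]},{"delta_pos":[0,0,0],"rotation":[0,0,0]}]' 4.0
python3 - <<'E'
from h import *
plan([.489,.0911,.148],18.93)
o,c=snap('wrist','w12.png')
E
```

```text
time_s: 16.55
eef_pos: [0.4889, 0.0906, 0.1472]
eef_rot: [0.001, 0.89, -0.455, 0.0]
wrist_force: [-0.3, -4.7, 1.9]
opening: 0.158
t 16.55 pos [0.4889 0.0906 0.1472] psi -54.13 tilt 0.06 F [-0.35 -4.73  1.85] T [-0.997  0.195  0.327] open 0.158 q6 2.461
shift cm (tool axes now) [-0.03 -0.04 -0.08]
tool z turn rad -1.2752
time_s: 16.95
eef_pos: [0.4889, 0.0914, 0.1471]
eef_rot: [-0.0, 0.89, -0.457, -0.0]
wrist_force: [0.2, 0.2, -0.6]
opening: 0.474
t 16.95 pos [0.4889 0.0914 0.1471] psi -54.37 tilt 0.03 F [ 0.15  0.16 -0.56] T [ 0.013 -0.072  0.019] open 0.474 q6 2.465
shift cm (tool axes now) [ 0.03  0.01 -0.09]
tool z turn rad -1.2794
```

View pics/w12.png

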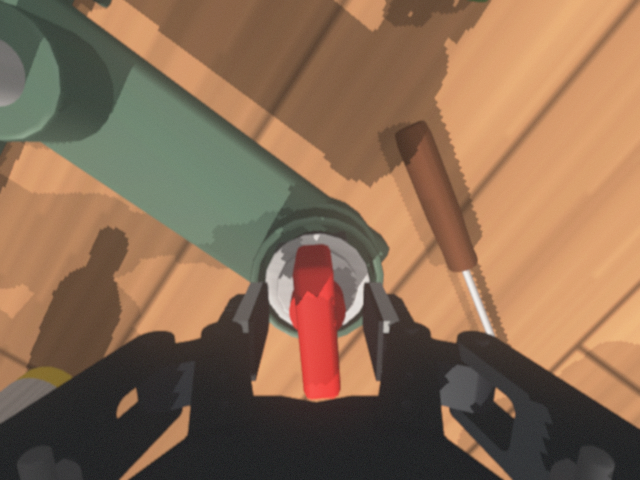

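The jaws are open and clear of the wing. I'll retract straight up.

```bash

python3 -m inch '[{"delta_pos":[0,0,-0.5],"rotation":[0,0,0]},{"delta_pos":[0,0,-1.5],"rotation":[0,0,0]},{"delta_pos":[0,0,-2.5],"rotation":[0,0,0]},{"delta_pos":[0,0,-3],"rotation":[0,0,0]},{"delta_pos":[0,0,-2.5],"rotation":[0,0,0]},{"delta_pos":[0,0,-1],"rotation":[0,0,0]},{"delta_pos":[0,0,0],"rotation":[0,0,0]},{"delta_pos":[0,0,0],"rotation":[0,0,0]}]'
python3 - <<'E'
from h import *
plan([.489,.0911,.148])
o,c=snap('wrist','w13.png')
cv2.imwrite('pics/w13z.png',cv2.resize(c['color'][180:310,240:400,::-1],None,fx=5,fy=5,interpolation=cv2.INTER_CUBIC))
o,c=snap('side','s13.png')
cv2.imwrite('pics/s13z.png',cv2.resize(c['color'][170:240,270:360,::-1],None,fx=8,fy=8,interpolation=cv2.INTER_CUBIC))
E
```

```text
time_s: 17.8
eef_pos: [0.4884, 0.0912, 0.2561]
eef_rot: [0.0, 0.889, -0.457, -0.001]
wrist_force: [0.1, -0.2, -0.3]
opening: 0.474
t 17.8 pos [0.4884 0.0912 0.2561] psi -54.4 tilt 0.08 F [ 0.11 -0.22 -0.34] T [-0.001 -0.017 -0.041] open 0.474 q6 2.465
shift cm (tool axes now) [ 0.05 -0.06 10.81]
```

View pics/w13z.png

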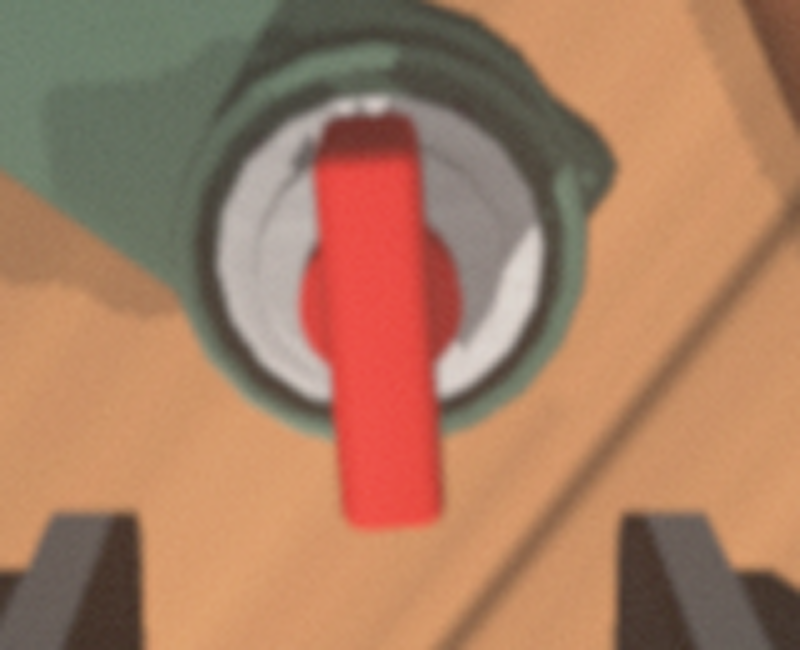

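View pics/s13z.png

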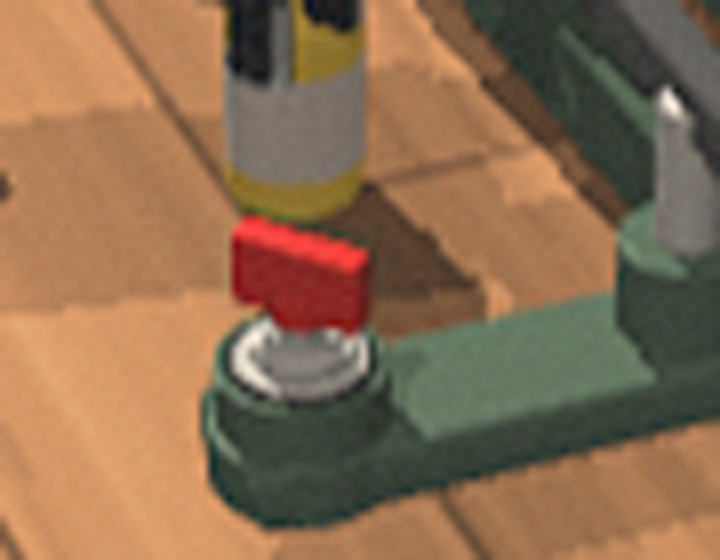

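```bash
python3 - <<'E'
from h import *
o,c=snap('wrist','w14.png')
q=np.array([(317,158),(420,156),(441,523),(347,528)])/5+[240,180]-.4
for z in (.178,.191):
  P=onz(c,q,z,o)[:,:2]; a=(P[0]+P[1])/2-(P[2]+P[3])/2
  print(z,P.mean(0),'len',np.linalg.norm(a),'w',np.linalg.norm(P[0]-P[1]),np.linalg.norm(P[2]-P[3]),'psi',np.degrees(np.arctan2(a[1],a[0])))
h=cv2.cvtColor(c['color'],cv2.COLOR_RGB2HSV)
t,_=[camera('top'),0]; b=[x for x in blobs(t,(0,150,90),(6,255,255),8)[2]]; print(b)
s=camera('side'); b2=[x for x in blobs(s,(0,150,90),(6,255,255),30)[2]]; print(b2)
k1=[x for x in b if 280<x[2][0]<330 and 220<x[2][1]<270]; k2=[x for x in b2 if 295<x[2][0]<325 and 190<x[2][1]<220]
if k1 and k2: print(tri(camray(t,k1[0][2]),camray(s,k2[0][2])))
cv2.imwrite('pics/t14.png',t['color'][:,:,::-1])
E
```

```text
0.178 [0.4872863 0.0903134] len 0.049089580066287795 w 0.012776360937065757 0.012343452020587047 psi -50.59376553019476
0.191 [0.48957267 0.08721123] len 0.04618819029895646 w 0.012021227101402944 0.011613904826707676 psi -50.593765530194744
[(1, [146, 186, 12, 6, 66], [151.3, 188.5])]
[(1, [299, 197, 17, 15, 193], [307.0, 204.0])]
```

View pics/t14.png

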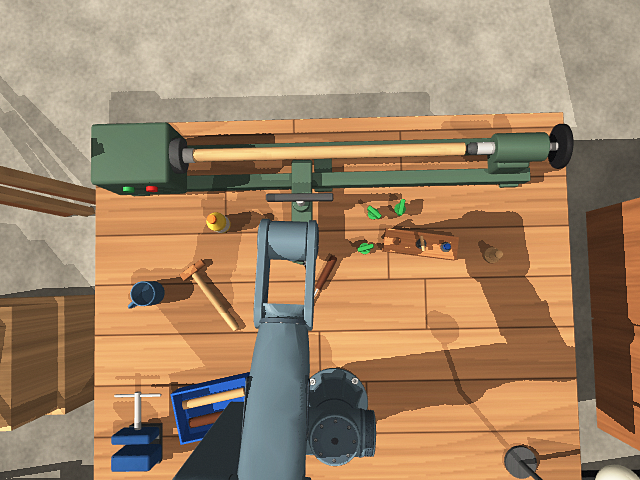

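The key stands home on the axis, and the other bench items haven't moved. I'll hand in.

```bash
python3 - <<'E'
from h import *
s=camera('side')
print(onz(s,(307,204),.162), get_obs()['wrist_force'].round(2), get_obs()['time_s'])
print(hand_in())
E
```

```text
[[0.48882316 0.09046585 0.162     ]] [-0.12  0.13 -0.02] 18.1
the job is handed in; nothing more can be done
None
```

I fitted the red-winged key fully home in the tool-rest socket, turned it clockwise to the clamp's stop, released it and handed the job in at 18.1 s. No verdict was reported.

**How it went**
- **Fit:** The wrist camera showed the square at about 19°, so I turned the key to that angle before lowering it. It didn't drop at first. I pressed with 4–6 N, swept the angle a few degrees each way, then shifted it slightly in +x. The push vanished and the tang went down with almost no resistance. The shoulder landed on the mouth at about 2 N.
- **Clamp:** Turning took about 0.2–0.3 N m, then the torque climbed steadily to about 0.8 N m, which I took as the locked stop. I eased off the twist before letting go.

**Last checks**
- **Position:** Both the wrist and side views put the wing within about 1 mm of the socket's axis. Its apparent size matches the fully home height, and the shoulder looks flat on the mouth.
- **Robot and bench:** The gripper is well above the key with no force on the wrist. The other things look unmoved in the top view, though I judged that by eye.

**What is less certain**
- **Wing angle:** The wing ended at -50.6°, about 4–6° short of where the gripper had turned. I put this down to slip or springiness in the grip, plus play in the square hole.
- **Clamp angle:** It can't be read directly. From the wing's turn of about 69.5° and an assumed 9° or less of play, the clamp turned at least about 1.05 rad.
- **Key's tilt:** I only checked this by eye, in the side view.

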